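# Set the hook carriage to the index and hang the board carrier for inspection

### The job

Push the stiff hook carriage of the inspection stand along its rail until its pointer stands in line with the index fin, to within 5 mm, and at no time let it run more than 5 mm past. Then take the tall board carrier (the one with the eye and grip tab) out of the rack and hang it by its eye on the side-opening hook, so that it hangs free in the hook's throat with the pointer still in line. Leave the short carrier, meter, spool and screwdriver where they are.

Things in the scene. Friction and masses are not known exactly. Their poses are not given: they have to be found in the camera images.
- carriage (a joint): travel of the aluminium hook carriage along the stand's rail, 0 to 0.18 m, growing along the stand's +y; starts 40 to 150 mm short of the index. The slide is stiff (about 6 N of friction, no spring) and stays where it is left, but any harder knock along the rail moves it
- stand: fixed inspection stand: grey base plate 130 x 360 x 10 mm with a steel rail along its y axis. Origin under the middle of the rail, on the bench; x runs across the stand, away from the robot (turned at most 0.2 rad); y along the rail. The carriage block on the rail is 70 (x) x 60 (y) mm, top 50 mm above the bench
- lug_top (a point): centre of the top of the carriage's black upright push lug, on its robot side, 80 mm above the bench; axes of the stand. Lug 24 (x) x 14 (y) x 36 (z) mm, on a plate 40 mm wide in y with its top 44 mm above the bench. Push its -y face towards the stand's +y, or pinch it. The hook post is 110 mm away in +x
- pointer (a point): tip of the carriage's pointer, a dark fin 6 mm thick in y sticking out of the carriage's +x side, top 48 mm above the bench; axes of the stand
- index_mark (a point): tip of the index: a dark upright fin 6 mm thick in y and 24 mm long in x, on a small foot on the base plate beyond the pointer, top 48 mm above the bench; axes of the stand. Fixed. The pointer is in line when its y in this frame is 0 (negative: still short)
- hook_throat (a point): middle of the throat of the carriage's steel J-hook, on top of its 8 mm rod, 200 mm above the bench; axes of the stand. The hook reaches in -y from a post (8 mm rod, top at 209 mm, axis 44 mm in +y of here) and opens to -y. Throat floor level for 13 mm to either side in y, then rising. The eye comes over the tip from -y, moving in +y, then is lowered
- hook_tip (a point): top of the hook's upturned free end, 212 mm above the bench, 26 mm in -y of the throat's middle and 12 mm above it. From the tip's top to the underside of the throat's rod is 20 mm
- carrier: tall board carrier, 180 to 290 g, upright in one rack slot. Origin: centre of its lower edge; x width, y thickness, z up; symmetric. 10 mm thick. Frame 90 wide x 80 high with green circuit board; above it an eye (window 30 wide, 86 to 120 mm up, 8 mm sides), then a grip tab 28 mm wide up to 183 mm. Pinch the tab through its thickness from above, about 168 mm up, to stay clear of the hook
- carrier_eye (a point): middle of the upper edge of the carrier's eye (this edge rests on the hook), 120 mm above the carrier's lower edge, 10 mm thick in y; axes of the carrier
- rack: fixed grey plastic rack 130 (x) x 170 (y) mm with two slots along its x, at y = -50 and +50 mm. Origin under its centre on the bench. Slot floor 12 mm above the bench, slot walls reach 40 mm above it; slot 12.4 mm wide for 10 mm carriers, so lift straight up at least 30 mm
- short_carrier: bystander: a carrier like the tall one but only 66 mm high, without eye or tab, in the rack's other slot. Origin at the centre of its lower edge
- meter: bystander: black hand meter 160 x 80 x 41 mm lying on the bench. Origin at the centre of its underside
- spool: bystander: grey spool, 56 mm across, 42 mm high, standing on the bench. Origin at the centre of its underside
- driver: bystander: screwdriver lying on the bench, along its x axis. Origin at the bench, about its middle
Not all that is in view belongs to the job. Leave any pink or yellow look-alike of the carrier alone.

How it is judged (in metres and radians):
On the way, in this order (a step that is already met when the one before it is completed fails the run):
1. the pointer is in line with the index within 5 mm while the tall carrier still stands in the rack (y of pointer in the frame of index_mark between -0.005 and 0.005 m and distance of carrier from where it was at the start of the episode below 0.015 m), for 0.3 s.
2. the tall carrier's eye hangs in the throat of the hook (x of carrier_eye in the frame of hook_throat between -0.012 and 0.012 m and y of carrier_eye in the frame of hook_throat between -0.014 and 0.014 m and z of carrier_eye in the frame of hook_throat between -0.006 and 0.006 m and angle between carrier's own z axis and vertical below 0.2 rad and contact force between carrier and stand above 0.3 N), for 0.2 s.
At the end, for the whole second after the job is handed in: The tall carrier hangs at rest by its eye in the hook's throat (upper edge of the eye within 12 mm of the throat's middle across the hook, 14 mm along it and 6 mm in height, its weight on the hook, tilted under 0.2 rad), and the pointer is within 5 mm of the index with the carriage at rest (all of step 2 and y of pointer in the frame of index_mark between -0.005 and 0.005 m and linear speed of carrier below 0.03 m/s and angular speed of carrier below 0.3 rad/s and velocity of joint carriage between -0.005 and 0.005 m/s); the robot touches nothing.
It fails at once if the pointer runs more than 5 mm past the index (y of pointer in the frame of index_mark above 0.005 m).
It fails at once if the short carrier, meter, spool or screwdriver is moved more than 20 mm (distance of any of short_carrier, meter, spool, driver from where it was at the start of the episode above 0.02 m).
It also fails if it takes over 64 s, if anything falls off the work surface, if the arm or the gripper's body presses on something with over 40 N, if the wrist force passes 120 N, or if a joint passes its speed limit or range.

### The arm

A 6-joint arm with a two-finger parallel gripper is mounted at the origin on the work surface. World frame = base frame: x ahead of the robot, y to its left, z up, the work surface at z = 0. Lengths are in m, angles in degrees, forces in N, time in s.
With the tool pointing down it reaches from about 0.3 to 0.75 m from the base axis. Payload 8.5 kg.
Tool frame: the origin (TCP) lies midway between the tips of the shut fingers; the grasp point (between the pads) lies env.tcp_to_grasp behind it (env.tcp_to_grasp is the distance from the TCP to the grasp point, in m); z points along the fingers, y is the line along which they close (so a half turn about z gives the same grasp; the last joint's range is limited). The gripper opens to 85 mm and grips with 20 to 120 N. Pads are 22 mm wide; open, the fingers measure 114 mm over their backs; the gripper's body (76 mm by 85 mm) begins 54 mm behind the grasp point. The pads swing forward as they close: fully open they stand 13 mm farther back than shut.
Start: joints at [52.065, 21.807, 74.336, -0, 83.858, -12.336], TCP at [0.238, 0.496, 0.231] pointing down, gripper open.
Joint ranges: [-178.18, 178.18], [-50.72, 133.34], [12.68, 142.11], [-81.47, 261.47], [9.98, 163.14], [-165.26, 165.26]. Speed limits (degrees/s): [136.94, 136.94, 180, 180, 180, 180].

### API

Orientations are given as a 3x3 rotation matrix whose columns are the frame's x, y, z axes.
In Python, from rig import observe, optics, job, env gives the robot as it stands. The module is installed in compiled form; this text tells all that it offers.
- The arm moves only by the shell command python3 -m jog 'ROWS' [FORCE]. ROWS is JSON, a list of rows, each a list of 7 numbers: the turn, a rotation vector about the tool's x, y, z in rad, then the shift along the tool's x, y, z in m, then the opening in per cent of the stroke, from 0 (shut) to 100 (fully open). A call has 1 to 10 rows; each row shifts and turns the commanded pose from where the row before left it, along the tool's axes as they then stand; what a row does not reach is not made up. A row lasts 1/8 s, in which the tool goes at most 62.5 mm and 10.7 degrees, less where a joint would pass 70% of its speed; a pose out of reach is approached as far as the arm can. A call is refused whole if a number of a shift passes 0.0625 or a number of a turn 0.188, either way. A call with a gripper value outside its range is refused whole. The fingers move at their own pace and stop on an object; FORCE is the grip in N (left out, the last holds). Time passes only in rows, so rows that do not move let the fingers close. It gives the time, the measured TCP pose, the force, the opening and the grip force at its end, in the units of the state.
- observe(): the state, without advancing time (a new reading comes with each control period).
- optics.get_image(name): name is "scene" or "top"; returns a dict with "pixels" (480x640x3 uint8, red, green, blue), "mtx" (3x3 intrinsics, pixels), "rvec" (rotation vector, rad) and "tvec" (3), from world to camera coordinates, as OpenCV has them. Camera axes: x right, y down, z forward; pixel columns grow to the right and rows downward; lengths in m; the calibration is good to about 2 mm. A picture is of the moment at which its call begins. There is no depth.
- job.close_job(): hands the job in; it is judged then, once.
The state is a dict: "time_s": time; "q": joint angles; "qvel": joint speeds; "joint_efforts": joint torques, N m; "position": TCP position; "tool_rot": TCP orientation; "ft_force": force on the tool from outside, world axes, zero at the start; "wrist_torque": the same for the moment, N m; "grip_width": finger opening in m; "gripper_force": force on a finger pad.
Only numpy, scipy, OpenCV 4.12 (cv2) and the standard library are available. Lean on these libraries where they do the work, as an engineer would, in place of code of your own. Each camera call takes 0.05 s, during which the arm holds its last target. There are 200 camera calls.

## Working session

There is one attempt and no reset: what is moved stays moved. The work goes in short steps, Python scripts to look and compute and a shell command to move; the robot and the scene stay as the last step left them, time stands still between calls to the robot, and variables do not carry over. Pictures are saved under pics/ and viewed, at most 10 in all, crops included, and the job is handed in when it is done.

```bash
mkdir -p pics; cat > h.py <<'E'
import numpy as np, cv2
from rig import observe, optics, job, env
def cam(n):
    d=optics.get_image(n); R=cv2.Rodrigues(np.array(d['rvec'],float))[0]; return dict(im=d['pixels'],K=np.array(d['mtx']),R=R,t=np.array(d['tvec'],float).ravel())
def ray(c,u,v):
    d=c['R'].T@np.linalg.inv(c['K'])@np.array([u,v,1.]); return -c['R'].T@c['t'],d
def onz(c,u,v,z):
    o,d=ray(c,u,v); return o+d*(z-o[2])/d[2]
def proj(c,p):
    q=c['K']@(c['R']@np.array(p,float)+c['t']); return q[:2]/q[2]
def tri(c1,p1,c2,p2):
    o1,d1=ray(c1,*p1);o2,d2=ray(c2,*p2)
    A=np.stack([d1,-d2],1);s=np.linalg.lstsq(A,o2-o1,rcond=None)[0]
    a=o1+d1*s[0];b=o2+d2*s[1];return (a+b)/2,np.linalg.norm(a-b)
def save(c,f): cv2.imwrite(f,c['im'][...,::-1])
E
python3 - <<'E'
from h import *
for n in('top','scene'):
    c=cam(n);save(c,f'pics/{n}0.png');print(n,c['K'][0,0],-c['R'].T@c['t'],c['R'][2])
s=observe();print(s['position'],s['tool_rot'],s['ft_force'],s['time_s'],env.tcp_to_grasp)
E
```

```text
top 574.2206324941955 [ 0.24689328 -0.02065471  1.67248256] [ 0.20112922  0.01840028 -0.97939189]
scene 471.26270741341466 [1.04366023 0.38887847 0.87473448] [-0.50197683 -0.39365294 -0.7701017 ]
[0.23746473 0.49581023 0.23076903] [[-9.01850849e-01  4.32046713e-01 -8.26572386e-04]
 [ 4.32047400e-01  9.01850308e-01 -1.03263165e-03]
 [ 2.99299453e-04 -1.28839818e-03 -9.99999125e-01]] [-0.42033374  0.30346287 -0.12972509] 0.1 0.0187
```

View pics/top0.png

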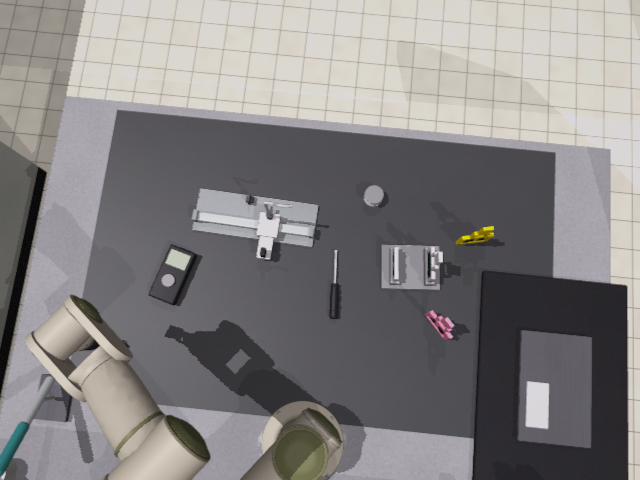

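View pics/scene0.png

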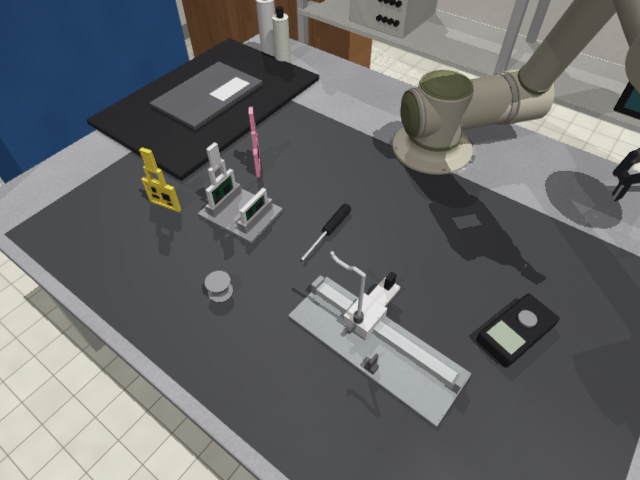

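The top view shows the stand at (255,218), the carriage at (268,225), its lug at (263,253), the index at (250,199) and the rack at (411,267). There are three tall-carrier candidates in the scene view: grey-white with a green board in the rack (215,170), yellow (160,185) and pink (256,145). The grey-white one fits, because it stands in the rack slot with a green board and isn't a pink or yellow look-alike. I'll confirm it in an enlarged crop.

```bash
python3 - <<'E'
import cv2,numpy as np
t=cv2.imread('pics/top0.png');s=cv2.imread('pics/scene0.png')
def cr(im,x,y,w,h,k): return cv2.resize(im[y:y+h,x:x+w],None,fx=k,fy=k,interpolation=cv2.INTER_CUBIC)
a=np.hstack([cr(t,185,180,140,90,2.8571)[:257,:400],cr(t,375,235,80,60,5)[:257,:400]])
b=np.hstack([cr(s,280,240,200,170,2)[:340,:400],cr(s,190,135,100,85,4)[:340,:400]])
cv2.imwrite('pics/crop1.png',np.vstack([a,b]))
E
```

```text
(no output)
```

View pics/crop1.png

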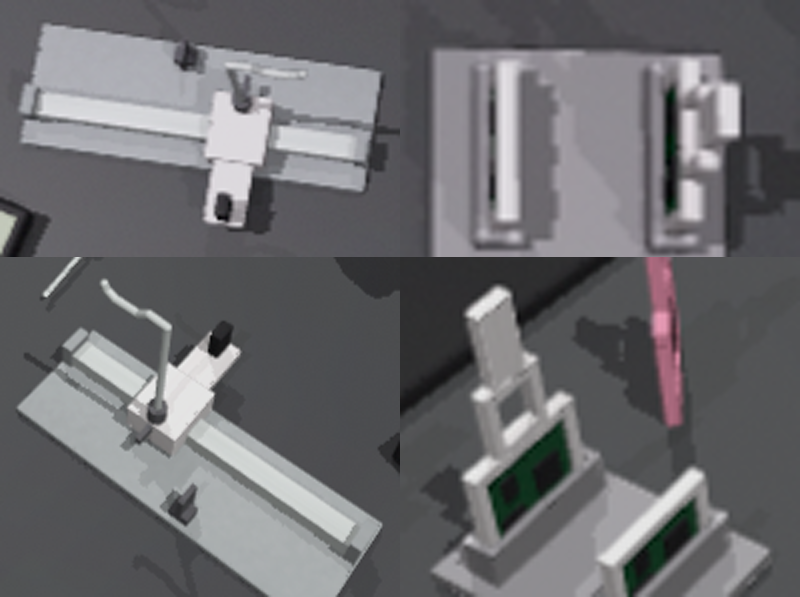

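The crop confirms it: the carrier in the rack is grey with a green board, an eye and a tab, with the tab top near (212,148) in the scene view. The pointer is the dark fin at about (266,205) in the top view and (347,338) in the scene view. The index is at (250,199) and (371,370). I'll now measure the parts.

```bash
cat > m.py <<'E'
from h import *
def blobs(c,x,y,w,h,thr,lo=0,mn=6):
    g=c['im'][y:y+h,x:x+w].max(2); m=((g<thr)&(g>=lo)).astype(np.uint8)
    n,l,st,ce=cv2.connectedComponentsWithStats(m,connectivity=8)
    return [(st[i].tolist(),(ce[i]+[x,y]).round(1).tolist()) for i in range(1,n) if st[i,4]>=mn]
E
python3 - <<'E'
from m import *
t=cam('top');s=cam('scene')
np.set_printoptions(precision=4,suppress=True,linewidth=200)
print(blobs(t,240,190,40,20,90)); print(blobs(t,255,242,18,18,70))
print(blobs(s,340,325,20,20,90)); print(blobs(s,360,345,22,28,90)); print(blobs(s,380,270,22,20,60))
# base plate: bright region edges in top
im=t['im'];g=im.max(2);m=np.zeros_like(g);m[180:275,180:330]=(g[180:275,180:330]>100)
n,l,st,ce=cv2.connectedComponentsWithStats(m.astype(np.uint8));i=1+np.argmax(st[1:,4]);print(st[i])
cn=cv2.findContours((l==i).astype(np.uint8),0,2)[0][0]
a=cv2.approxPolyDP(cn,4,True)[:,0];print(a.tolist());print([onz(t,*p,.01)[:2].round(4).tolist() for p in a])
# rack
m=np.zeros_like(g);m[235:300,370:450]=(g[235:300,370:450]>75);
n,l,st,ce=cv2.connectedComponentsWithStats(m.astype(np.uint8));i=1+np.argmax(st[1:,4]);print(st[i])
cn=cv2.findContours((l==i).astype(np.uint8),0,2)[0][0];a=cv2.approxPolyDP(cn,3,True)[:,0];print(a.tolist())
# print gray patch
print(im[192:210,243:278].max(2))
E
```

```text
[([0, 0, 9, 5, 30], [244.0, 191.7]), ([29, 0, 11, 9, 54], [275.3, 193.6]), ([6, 4, 8, 11, 46], [250.3, 199.7]), ([20, 6, 8, 2, 8], [263.5, 196.1])]
[([6, 7, 5, 9, 37], [262.8, 252.5]), ([15, 6, 3, 12, 19], [271.6, 254.7])]
[([7, 1, 9, 8, 22], [350.6, 330.0])]
[([4, 11, 14, 17, 109], [370.6, 365.1]), ([0, 25, 4, 3, 7], [361.0, 371.4])]
[([4, 2, 13, 18, 144], [389.7, 280.4])]
[ 180  188  139   87 6978]
[[180, 214], [180, 243], [203, 256], [195, 274], [235, 274], [234, 255], [239, 255], [223, 252], [215, 237], [192, 230], [257, 238], [255, 256], [269, 259], [273, 240], [312, 245], [308, 237], [318, 205], [252, 195], [255, 200], [249, 205], [248, 195], [199, 188], [191, 217]]
[[0.608, 0.432], [0.521, 0.4187], [0.4895, 0.3458], [0.4345, 0.3614], [0.4464, 0.2455], [0.5017, 0.2558], [0.5032, 0.2412], [0.5073, 0.2891], [0.5494, 0.3187], [0.5634, 0.3893], [0.5591, 0.195], [0.5051, 0.1942], [0.5005, 0.1523], [0.558, 0.1473], [0.5549, 0.0313], [0.5776, 0.0456], [0.6776, 0.0263], [0.6881, 0.2263], [0.6736, 0.2154], [0.6565, 0.2313], [0.6869, 0.2382], [0.6934, 0.3874], [0.6022, 0.3981]]
[ 370  23
[... 2097 characters left out ...]
76 174 165 163 164 165 166 158 120 120 140 165 166 165 166 166 165 158 129  94  96 124 166 173 173 175 169 151 146 156 172 197]
 [180 180 180 180 176 170 171 173 178 178 175 172 171 170 165 165 165 166 165 163 163 146  98  95 110 151 173 152 127 151 172 171 167 156 156]
 [179 179 180 180 177 170 173 178 179 179 178 176 167 165 165 165 166 166 165 164 164 153 121  94 111 151 172 149 102 120 160 176 174 172 172]
 [178 179 179 180 177 170 174 180 179 180 175 165 164 164 165 165 164 165 166 164 164 163 146  95  99 137 169 135 101 129 172 176 176 175 177]
 [180 179 179 180 177 169 173 178 179 179 175 164 163 164 166 166 165 165 165 164 164 164 151 107  95 112 133 120 106 130 164 168 176 177 176]]
```

```bash
python3 - <<'E'
import cv2,numpy as np
t=cv2.imread('pics/top0.png');s=cv2.imread('pics/scene0.png')
def cr(im,x,y,w,h,k): return cv2.resize(im[y:y+h,x:x+w],None,fx=k,fy=k,interpolation=cv2.INTER_NEAREST)
b=np.hstack([cr(t,240,190,40,60,10),cr(s,340,325,40,60,10)])
cv2.imwrite('pics/crop2.png',b)
E
```

```text
(no output)
```

View pics/crop2.png

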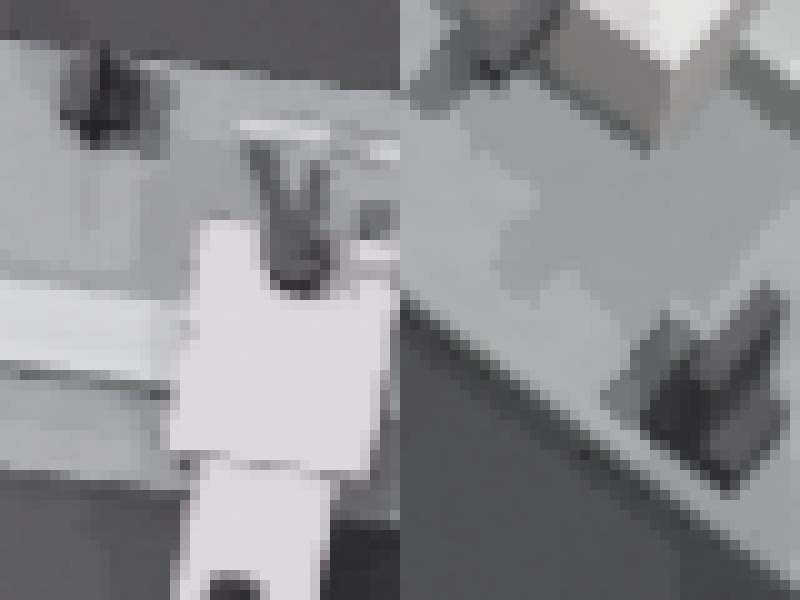

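```bash
python3 - <<'E'
from h import *
t=cam('top');s=cam('scene')
np.set_printoptions(precision=4,suppress=True,linewidth=200)
# index fin ends at z=.048 in scene, and project to top
for p in [(377,354),(369.5,363)]:
    w=onz(s,*p,.048);print('index',w,proj(t,w))
for p in [(250.3,194),(250.3,204)]: print('index top',onz(t,*p,.048))
print('ptr top',onz(t,271.5,206,.048),onz(t,271.5,211,.048))
print('lug',onz(t,262.8,252,.08), tri(t,(262.8,252),s,(391,275))) 
# base plate edges direction and centre
c=[onz(t,*p,.01) for p in [(199,188),(318,205),(312.5,245),(192,230)]]
print(np.array(c)); print([np.linalg.norm(c[i]-c[(i+1)%4]) for i in range(4)])
c=np.array(c);ctr=c.mean(0);d=(c[0]-c[1])+(c[3]-c[2]);print(ctr,np.degrees(np.arctan2(-d[0],d[1])))
ang=np.arctan2(-d[0],d[1]); ca,sa=np.cos(ang),np.sin(ang);R=np.array([[ca,-sa],[sa,ca]])
for n,p,z in [('lug',(262.8,252),.08),('idx',(250.3,199),.048),('ptr',(271.5,208),.048),('blkA',(260,212),.05),('blkB',(257,235),.05),('blkC',(277,237),.05)]:
    print(n,R.T@(onz(t,*p,z)-ctr)[:2])
E
```

```text
index [0.6586 0.2309 0.048 ] [247.658  201.0295]
index [0.6824 0.2296 0.048 ] [249.1417 193.2597]
index top [0.6805 0.226  0.048 ]
index top [0.6505 0.2221 0.048 ]
ptr top [0.6509 0.1598 0.048 ] [0.6359 0.1581 0.048 ]
lug [0.5078 0.1647 0.08  ] (array([0.5078, 0.1648, 0.0798]), np.float64(0.00020570912349436257))
[[0.6934 0.3874 0.01  ]
 [0.6776 0.0263 0.01  ]
 [0.555  0.0299 0.01  ]
 [0.5634 0.3893 0.01  ]]
[np.float64(0.36146588702468785), np.float64(0.122647780708054), np.float64(0.3595628551657099), np.float64(0.12998065160628805)]
[0.6223 0.2082 0.01  ] -1.914971484647069
lug [-0.113  -0.0473]
idx [0.0426 0.0173]
ptr [ 0.0242 -0.0483]
blkA [ 0.0073 -0.0172]
blkB [-0.0614 -0.0193]
blkC [-0.0593 -0.0774]
```

```bash
cat >> h.py <<'E'
def delta(p,yaw):
    "tool-frame turn about z (rad) and shift AFTER that turn, to bring TCP to p with tool y at yaw deg from world x, pointing down"
    s=observe();R=np.array(s['tool_rot']);y=np.radians(yaw)
    T=np.array([[-np.sin(y),np.cos(y),0],[np.cos(y),np.sin(y),0],[0,0,-1.]])
    rv=cv2.Rodrigues(R.T@T)[0].ravel();d=T.T@(np.array(p)-s['position'])
    print('t',s['time_s'],'pos',np.round(s['position'],4),'w',s['grip_width'],'F',np.round(s['ft_force'],2),'\nturn',rv.round(4),'shift',d.round(4))
E
python3 -m jog '[[0,0,-0.138,0,0,0,100],[0,0,-0.138,0,0,0,100],[0,0,-0.138,0,0,0,100],[0,0,0,-0.0401,-0.046,0.0115,80],[0,0,0,-0.0401,-0.046,0.0115,60],[0,0,0,-0.0401,-0.046,0.0115,50],[0,0,0,-0.0401,-0.046,0.0115,50],[0,0,0,-0.0401,-0.046,0.0115,50],[0,0,0,-0.0401,-0.046,0.0115,50],[0,0,0,-0.0401,-0.046,0.0115,50]]' 30; python3 -c "
from h import *
delta([.508,.165,.053],88.1)"
```

```text
time_s: 1.55
position: [0.5087, 0.1632, 0.1506]
tool_rot: [[-0.999, 0.033, 0.0], [0.033, 0.999, 0.0], [-0.0, 0.0, -1.0]]
ft_force: [0.5, 1.1, 0.5]
grip_width: 0.0426
gripper_force: 0.0
t 1.55 pos [0.5087 0.1632 0.1506] w 0.04264757397408928 F [0.49 1.07 0.47] 
turn [0.0001 0.0004 0.0002] shift [0.0008 0.0018 0.0976]
```

```bash
python3 -m jog '[[0,0,0,0,0.0018,0.035,50],[0,0,0,0,0,0.035,50],[0,0,0,0,0,0.0275,50],[0,0,0,0,0,0,35],[0,0,0,0,0,0,22],[0,0,0,0,0,0,10],[0,0,0,0,0,0,5],[0,0,0,0,0,0,5]]' 30; python3 -c "
from h import *
delta([.508,.165,.053],88.1)
t=cam('top');save(t,'pics/t1.png');s=cam('scene');save(s,'pics/s1.png')"
```

```text
time_s: 2.55
position: [0.5084, 0.1668, 0.0547]
tool_rot: [[-0.999, 0.033, 0.003], [0.033, 0.999, 0.0], [-0.003, 0.0, -1.0]]
ft_force: [-1.2, -0.1, 7.0]
grip_width: 0.0136
gripper_force: 32.8
t 2.55 pos [0.5084 0.1668 0.0547] w 0.013592334209952995 F [-1.16 -0.09  7.03] 
turn [0.0004 0.0026 0.    ] shift [ 0.0003 -0.0019  0.0017]
```

```bash
python3 -m jog '[[0,0,0,0,0.009,0,5],[0,0,0,0,0.01,0,5],[0,0,0,0,0.01,0,5],[0,0,0,0,0.01,0,5],[0,0,0,0,0.01,0,5],[0,0,0,0,0.006,0,5],[0,0,0,0,0,0,5],[0,0,0,0,0,0,5]]' 30; python3 - <<'E'
from h import *
delta([.508,.165,.053],88.1)
t=cam('top');save(t,'pics/t2.png');s=cam('scene');save(s,'pics/s2.png')
def cr(im,x,y,w,h,k): return cv2.resize(im[y:y+h,x:x+w,::-1],None,fx=k,fy=k,interpolation=cv2.INTER_NEAREST)
cv2.imwrite('pics/crop3.png',np.hstack([cr(t['im'],230,185,40,60,10),cr(s['im'],340,325,40,60,10)]))
E
```

```text
time_s: 3.65
position: [0.5107, 0.2219, 0.0546]
tool_rot: [[-0.999, 0.033, 0.004], [0.033, 0.999, 0.001], [-0.004, 0.001, -1.0]]
ft_force: [2.3, -0.5, 5.1]
grip_width: 0.0137
gripper_force: 32.6
t 3.65 pos [0.5107 0.2219 0.0546] w 0.013662603138341538 F [ 2.28 -0.48  5.06] 
turn [0.0008 0.0036 0.    ] shift [ 0.0008 -0.057   0.0016]
```

View pics/crop3.png

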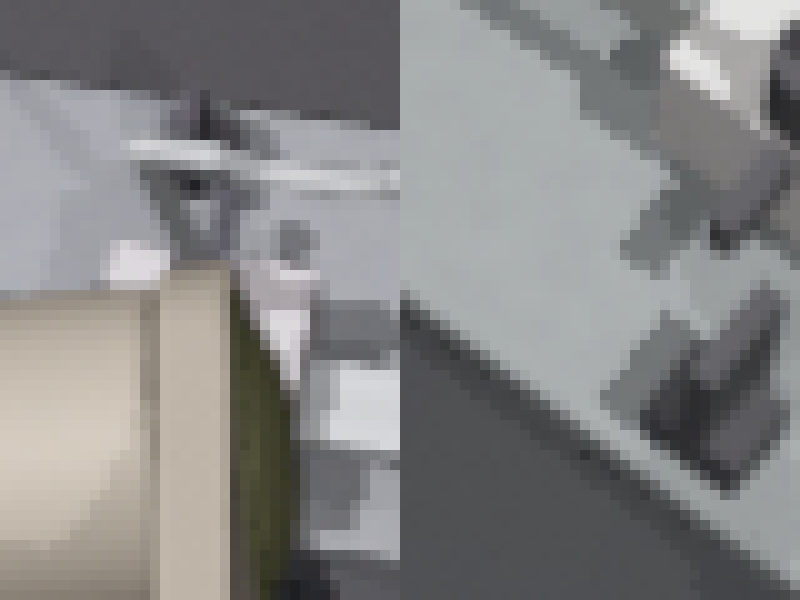

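```bash
python3 - <<'E'
from h import *
t=cam('top');s=cam('scene')
np.set_printoptions(precision=4,suppress=True,linewidth=200)
print(s['im'][338:372,362:382].max(2)); print(t['im'][194:214,243:260].max(2))
a=np.radians(-1.9);ax=np.array([np.cos(a),np.sin(a)]);ay=np.array([-np.sin(a),np.cos(a)])
for n,p in [('pF',(378,340)),('pT',(372.5,347)),('i-',(377,354)),('i+',(370,362.5))]:
    w=onz(s,*p,.048);print(n,w,'stand xy',w[:2]@ax,w[:2]@ay)
for n,p in [('ptr',(253,209)),('idx',(248,199))]:
    w=onz(t,*p,.048);print(n,w,'stand xy',w[:2]@ax,w[:2]@ay)
E
```

```text
[[133 120 121 128 121 121 120 123 124 123 124 122 123 127 150 121  75  51  55  59]
 [170 134 119 119 119 122 120 121 123 123 124 123 124 122 118 115 121  75  73  74]
 [176 171 136 134 119 116 118 120 122 123 123 124 123 119 109 107 103 118 122 146]
 [174 174 174 169 131  98 105 116 119 123 122 123 120 112 107 105  92  98 145 196]
 [174 174 173 174 164 114  98 101 111 120 122 120 110 106 106 101  78  95 123 136]
 [173 174 173 171 149 144  99  99 100 108 117 112 106 105 103  87  75 105 123 122]
 [174 175 173 158 103  99  98  99  99  99 104 105 105 104  95  77  98 122 123 123]
 [175 173 159 118 112  98  99  98  99 101 104 106 105  97  74  90 114 121 122 122]
 [176 168 119 116 102  98  98 100 106  97 106 104  97  78  82 110 122 122 122 122]
 [174 161 119 119 117  99  98 106 126  69  99  98  76  68  85 102 116 122 121 122]
 [161 119 119 119 118 103 103 121 126  50  62  76  85 104  89  87  94 119 119 120]
 [120 119 120 120 121 120 127 156 133  77  59  89 135 154 118 110 101 106 113 118]
 [134 120 120 120 123 142 159 159 155 136 111 133 160 160 161 156 116 100 101 109]
 [171 137 134 119 134
[... 2888 characters left out ...]
  96 101 118 143 153 146 164 150 111 120]
 [221 221 222 202 112 109 114 120 126 131 129 168 166 181 196 170 139]
 [221 222 210 170 143 145 147 150 153 141 105 150 170 173 192 216 214]
 [188 186 178 170 160 161 163 164 166 149 102 146 169 170 172 182 182]]
pF [0.6327 0.2167 0.048 ] stand xy 0.6251953145611245 0.23751512798493066
pT [0.6516 0.2163 0.048 ] stand xy 0.6440252399857906 0.23773776238058977
i- [0.6586 0.2309 0.048 ] stand xy 0.6505662975491862 0.25264475327907765
i+ [0.681  0.2298 0.048 ] stand xy 0.6729918650108851 0.2522594764815651
ptr [0.6364 0.2124 0.048 ] stand xy 0.6289700574892128 0.23337572515084468
idx [0.6648 0.2307 0.048 ] stand xy 0.6567599745816987 0.25263720017364527
```

```bash
python3 -m jog '[[0,0,0,0,0.007,0,5],[0,0,0,0,0.0065,0,5],[0,0,0,0,0,0,5],[0,0,0,0,0,0,5]]' 30; python3 - <<'E'
from h import *
delta([.508,.165,.053],88.1)
t=cam('top');s=cam('scene')
def cr(im,x,y,w,h,k): return cv2.resize(im[y:y+h,x:x+w,::-1],None,fx=k,fy=k,interpolation=cv2.INTER_NEAREST)
cv2.imwrite('pics/crop4.png',np.hstack([cr(t['im'],230,185,40,40,10),cr(s['im'],355,335,40,40,10)]))
print(s['im'][342:366,366:390].max(2)); print(t['im'][194:214,241:258].max(2))
E
```

```text
time_s: 4.35
position: [0.5112, 0.2353, 0.0547]
tool_rot: [[-0.999, 0.033, 0.004], [0.033, 0.999, 0.001], [-0.004, 0.001, -1.0]]
ft_force: [2.8, -1.6, 4.9]
grip_width: 0.0132
gripper_force: 32.6
t 4.35 pos [0.5112 0.2353 0.0547] w 0.013242639379061658 F [ 2.82 -1.58  4.92] 
turn [0.0007 0.0039 0.    ] shift [ 0.0009 -0.0704  0.0017]
[[169 137 133 119 114 124 122 120 121 123 123 124 123 124 123 135 169 102
   61  51  56  60  61  62]
 [175 176 169 120 119 118 119 120 120 122 123 123 124 123 123 120 109 108
   97  92  71  76  79 105]
 [175 176 171 134 119 113 104 112 118 119 123 123 123 123 122 117 107  97
  105 145 127 149 156 182]
 [175 176 176 171 135 121  97  99 108 119 130 123 123 123 117 110 107 105
   93 111 165 201 212 215]
 [175 176 176 176 175 164 113  98  98 111 141 121 121 120 111 106 105  98
   82 111 123 141 192 207]
 [176 176 176 176 172 159 140  96  97  98 101 112 117 110 105 105  99  78
   86 123 123 123 130 170]
 [176 176 176 176 174 164  96  97  98  98  99 101 105 106 105 103  85  77
  114 123 123 122 123 125]
 [177 176 176 175 172 158  98  98  98  99 100 103 106 106 
[... 2380 characters left out ...]
129 165 166 157 120  96  64  86 109 106 110 117 119 144 177]
 [109  95 111 147 169 162 109 102 124 165 164 167 158 119 120 147 179]
 [126  94  99 130 164 144 107 104 126 161 171 178 175 172 171 174 178]
 [155 121  95 110 137 130 103 107 142 164 167 171 166 133 134 151 178]
 [142 132  95  97 104 112 104 106 144 168 166 167 156 119 119 146 178]
 [208 174  97  96  95  99  97 118 156 165 166 165 154 118 118 145 179]
 [176 138 127 138 140 130  93 118 146 159 162 161 124 108 131 173 178]
 [154 150 152 156 158 143  79  76 120 168 169 189 213 213 213 201 163]
 [163 164 165 167 168 150  73  63 114 169 170 173 181 183 181 168 153]
 [171 174 175 176 177 157  64  48 114 169 170 170 170 172 171 158 129]]
```

View pics/crop4.png

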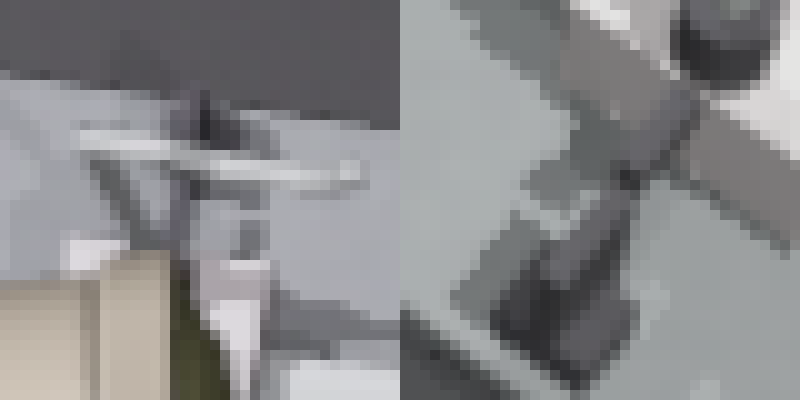

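```bash
python3 - <<'E'
from h import *
s=cam('scene');t=cam('top')
a=np.radians(-1.9);ax=np.array([np.cos(a),np.sin(a)]);ay=np.array([-np.sin(a),np.cos(a)])
for c,P in ((s,[(382.7,345),(379,349),(378.2,351),(375.2,356),(371.3,361)]),(t,[(248,199),(247.5,206.5),(247.5,208)])):
  for p in P:
    w=onz(c,*p,.048)[:2];print(p,'stand xy',(w@ax).round(4),(w@ay).round(4))
E
```

```text
(382.7, 345) stand xy 0.6283 0.2505
(379, 349) stand xy 0.6397 0.2497
(378.2, 351) stand xy 0.644 0.2509
(375.2, 356) stand xy 0.6561 0.2523
(371.3, 361) stand xy 0.669 0.2524
(248, 199) stand xy 0.6568 0.2526
(247.5, 206.5) stand xy 0.6342 0.2505
(247.5, 208) stand xy 0.6298 0.2497
```

```bash
python3 -m jog '[[0,0,0,0,0.0017,0,5],[0,0,0,0,0,0,5],[0,0,0,0,0,0,5],[0,0,0,0,0,0,5],[0,0,0,0,0,0,30],[0,0,0,0,0,0,45],[0,0,0,0,0,-0.03,45],[0,0,0,0,0,-0.05,45],[0,0,0,0,0,-0.06,45],[0,0,0,0,0,-0.06,45]]' 30; python3 -m jog '[[0,0,0,0.05,-0.03,-0.05,45],[0,0,0,0.05,-0.04,-0.02,45],[0,0,0,0,0,0,45]]';  python3 - <<'E'
from h import *
delta([.508,.165,.053],88.1)
t=cam('top');s=cam('scene');save(t,'pics/t5.png');save(s,'pics/s5.png')
def cr(im,x,y,w,h,k): return cv2.resize(im[y:y+h,x:x+w,::-1],None,fx=k,fy=k,interpolation=cv2.INTER_NEAREST)
cv2.imwrite('pics/crop5.png',np.vstack([np.hstack([cr(t['im'],230,185,50,40,8),cr(s['im'],355,335,50,40,8)]),np.hstack([cr(t['im'],375,232,80,56,5),cr(s['im'],190,135,80,56,5)])]))
print(s['im'][340:354,374:392].max(2)); print(t['im'][201:213,241:256].max(2))
E
```

```text
time_s: 5.8
position: [0.5094, 0.237, 0.2551]
tool_rot: [[-0.999, 0.032, -0.001], [0.032, 0.999, 0.0], [0.001, -0.0, -1.0]]
ft_force: [1.2, -0.6, -0.4]
grip_width: 0.0384
gripper_force: 0.0
time_s: 6.18
position: [0.4186, 0.1773, 0.3148]
tool_rot: [[-0.999, 0.033, 0.004], [0.033, 0.999, 0.0], [-0.004, 0.001, -1.0]]
ft_force: [0.9, -0.4, -0.0]
grip_width: 0.0382
gripper_force: 0.0
t 6.175 pos [0.4186 0.1773 0.3148] w 0.0382373821879564 F [ 0.87 -0.37 -0.03] 
turn [ 0.0006  0.0035 -0.0003] shift [-0.0897 -0.0093  0.2618]
[[123 124 124 123 131 160 159 161 116  44  45  46  50  58  69  66  57  63]
 [122 123 123 124 123 123 130 156 162  80  44  47  52  58  60  61  63  65]
 [120 123 123 123 123 123 122 136 173 133  60  48  52  57  60  62  62  81]
 [120 121 123 124 124 123 124 123 119 109  92  65  66  59  60  70 105 150]
 [118 120 123 123 124 123 123 121 113  98  91 103 122 130 117 145 182 215]
 [108 118 128 123 123 123 122 115 107 106  96 109 165 197 193 215 215 215]
 [ 99 112 141 121 123 122 118 109 106 105  92  91 123 141 192 208 216 216]
 [ 98  98 101 111 116 118 111 105 105  98  83  97 
[... 532 characters left out ...]
9 205]
 [111 144 163 165 163 120  85  80  98 132 166 188 190 194 196]
 [ 98 128 164 169 175 150 102  86  47  82 113 116 121 129 130]
 [ 95 110 146 170 172 145 106  93  53  86 109 106 108 118 118]
 [ 93  98 129 166 165 147 103 110 146 164 165 166 158 119 119]
 [121  96 111 147 159 133  99 100 142 165 178 178 175 171 171]
 [147  93  98 122 146 120  95 105 156 165 172 167 132 133 133]
 [137 122  95  99 109 109 101 118 159 166 166 155 120 118 118]
 [202 149  95  95  99 108 105 124 158 165 164 151 111 119 139]
 [202 114  97  95  91  82  75 127 172 169 179 158 116 108 134]
 [200 107 102  95  93  80  67  90 142 169 171 186 212 212 212]
 [208 153 105  94  99 102  92  65 124 168 169 172 180 181 175]]
```

View pics/crop5.png

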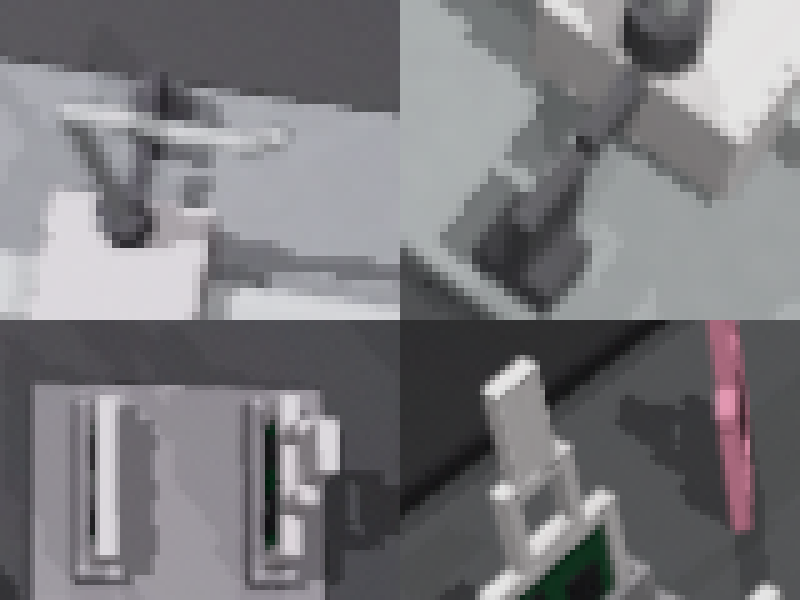

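```bash
python3 - <<'E'
from h import *
np.set_printoptions(precision=4,suppress=True,linewidth=200)
t=cam('top');s=cam('scene')
a=np.radians(-1.9);ax=np.array([np.cos(a),np.sin(a)]);ay=np.array([-np.sin(a),np.cos(a)])
lug=np.array([.510,.237]);post=lug+.110*ax;thr=post-.044*ay;tip=thr-.026*ay
print('pred post/thr/tip',post,thr,tip,'px top',proj(t,[*post,.209]),proj(t,[*tip,.212]),'scene',proj(s,[*post,.209]),proj(s,[*thr,.2]),proj(s,[*tip,.212]))
print('top meas post',onz(t,238.3,198.8,.209),'tip',onz(t,265.6,201.5,.212))
u,v=proj(s,[*tip,.212]).astype(int);g=s['im'].max(2)
print(u-14,v-12);print(g[v-12:v+14,u-14:u+16])
P,e=tri(t,(440.6,257),s,(212.4,146));print('tab top',P,e,onz(t,440.6,257,.195))
G=t['im'].max(2)
for x0,x1,nm in((390,405,'short'),(428,440,'tall')):
    for r in range(247,285,4): print(nm,r,[x0+i for i,q in enumerate(G[r,x0:x1]) if q>190])
print(G[246:290:6,425:452])
E
```

```text
pred post/thr/tip [0.6199 0.2334] [0.6185 0.1894] [0.6176 0.1634] px top [237.4603 199.2105] [263.6105 202.405 ] scene [399.5254 294.2851] [377.2194 283.5861] [365.3814 271.793 ]
top meas post [0.6213 0.2313 0.209 ] tip [0.6206 0.1585 0.212 ]
351 259
[[ 85  85  85  83  84  84  84  84  84  84  84  85  85  84  85  83  84  84  84  84  83  82  83  83  83  82  81  83  83  84]
 [ 84  85  85  84  84  84  84  84  84  84  84  84  84  84  83  84  84  84  85  84  83  83  82  83  83  83  82  83  84  82]
 [ 84  86  85  84  84  84  84  83  84  83  84  84  84  84  84  84  84  84  84  84  83  83  83  83  82  83  82  83  83  82]
 [ 85  85  85  84  82  83  83  84  84  84  83  83  84  85  83  84  84  83  84  84  83  82  83  82  82  82  83  82  83  83]
 [ 85  85  85  84  84  84  84  84  84  83  84  83  84  84  84  84  84  83  84  84  83  83  83  83  83  83  82  83  83  82]
 [ 85  85  86  84  83  84  84  84  83  84  84  84  83  84  84  84  84  84  82  84  84  83  83  83  82  83  82  83  83  83]
 [ 85  85  86  86  84  83  83  85  84  84  83  84  84  85  84  84  84  85  84  84  83  83  83  83  83  83  82  
[... 3072 characters left out ...]
  80  82  80  80  81  81  82  81]
 [126 143 116  24  28  80 173 218 208 166 123 123 124 163 210 221 221 198  65  80  81  80  81  81  80  80  80]
 [118 144 115  29  39  58 154 210 207 171 140 109 105 112 111  58  53  53  52  63  70  51  53  50  51  53  62]
 [118 137  99  39  23  67 104 113 107 104 106 106 108 109  95  53  53  52  54  64  82  74  52  53  53  53  51]
 [119 144 120  44  45  91 175 219 219 207 159 108 108 110  94  45  53  53  54  53  52  53  52  53  52  53  63]
 [128 169 168 140 129 125 144 174 174 138 109 108 109 109  95  43  53  52  65  82  81  81  82  82  83  81  81]
 [155 155 155 156 155 154 156 160 161 161 160 160 160 162 146  70  80  81  82  81  81  82  81  82  81  82  82]]
```

```bash
python3 - <<'E'
from h import *
np.set_printoptions(precision=4,suppress=True,linewidth=200)
t=cam('top');s=cam('scene')
P=tri(t,(265.3,201.7),s,(363.8,272.3));print('tip',P,onz(s,363.8,272.3,.212),onz(t,265.3,201.7,.212))
# post top in scene neighbourhood
g=s['im'].max(2);G=t['im'].max(2).astype(float)
print(g[286:302,388:410])
def line(rows,x0,x1,z,thr,nm):
    pts=[]
    for r in rows:
        row=G[r,x0:x1];w=np.clip(row-thr,0,None)
        if w.sum()>0: pts.append(onz(t,x0+(w*np.arange(x1-x0)).sum()/w.sum(),r,z)[:2])
    pts=np.array(pts);k=np.polyfit(pts[:,0],pts[:,1],1);res=pts[:,1]-np.polyval(k,pts[:,0]);print(nm,'x dir deg',np.degrees(np.arctan(k[0])),'y at x=.52',np.polyval(k,.52),'res',res.std(),pts[:,0].min(),pts[:,0].max())
line(range(250,276),392,400,.078,160,'short')
line([248,249,250,251,252,270,271,272,273,274],429,435,.092,140,'tall')
# rack edge left via half-level crossing
pts=[]
for r in range(250,286,2):
    row=G[r,374:390];i=np.argmax(row>110);pts.append(onz(t,374+i-1+(110-row[i-1])/(row[i]-row[i-1]),r,.052)[:2])
pts=np.array(pts);k=np.polyfit(pts[:,0],pts[:,1],1);print('rack edge',np.degrees(np.arctan(k[0])),np.polyval(k,.52))
m=(t['im'].min(2)>195);l=cv2.connectedComponentsWithStats(m[235:290,425:450].astype(np.uint8))
print(l[2],l[3]+[425,235]);print(t['im'][250:268,432:446].max(2))
print(s['im'][138:156,204:222].max(2))
E
```

```text
tip (array([0.6198, 0.1604, 0.2107]), np.float64(0.00222406370844479)) [0.6202 0.1618 0.212 ] [0.62   0.1592 0.212 ]
[[ 83  82  83  83  81  75  76  76  76  81  82  81  82  82  82  82  83  83  82  82  83  82]
 [132  94  83  83  80  76  77  76  76  78  81  82  83  83  83  83  82  83  82  82  83  81]
 [203 153 109  81  81  78  76  77  77  81  81  81  83  82  83  83  82  83  82  83  82  82]
 [211 207 175 126  88  81  78  76  76  76  78  83  83  83  82  83  82  82  82  82  83  82]
 [204 211 211 200 144 107  80  77  76  76  78  82  82  82  83  82  83  82  82  82  84  83]
 [182 200 209 212 205 171 111  80  77  77  78  76  77  82  82  82  82  83  83  83  82  82]
 [146 173 194 206 211 207 178 135  91  77  77  77  77  77  78  82  83  82  83  83  83  83]
 [ 95 132 163 186 202 210 211 203 152 105  77  77  78  78  78  78  82  82  82  83  83  82]
 [ 83  89 119 154 178 197 207 211 207 175 125  83  78  78  77  78  77  78  81  81  83  83]
 [ 82  84  85 103 140 168 191 204 211 211 199 132  79  77  77  77  78  77  78  79  82  81]
 [ 84  83  83  83  91 124 158 183 199 209 214 187  83  82  78  77  77  77
[... 2795 characters left out ...]
147 137  57  45  44  41]
 [ 47  47  59 120 193 228 228 227 220 201 121 149 147 139  83  43  39  33]
 [ 48  50 102 192 228 228 226 213 182 147 149 149 148 142 109  38  32  24]
 [ 47  52 130 214 219 226 209 143 148 147 147 149 148 148 145  29  24  23]
 [ 49  47  71 130 163 206 145 148 148 147 148 150 148 147 136  27  23  25]
 [ 48  49  72 125 126 133 148 147 148 147 147 149 148 146 135  48  27  45]
 [ 48  47  66 114 127 133 151 147 149 147 147 148 148 147 139  93  44  65]
 [ 48  49  57  95 127 135 156 147 148 149 147 148 148 147 145 131  66  70]
 [ 48  47  51  81 128 133 148 147 148 148 147 147 148 148 150 149  69  70]
 [ 49  48  49  70 125 129 140 148 148 148 147 147 148 147 146 137  75  76]]
```

```bash
python3 -m jog '[[0,0,-0.106,0,0,0,50],[0,0,0,-0.0076,-0.055,0,50],[0,0,0,-0.0076,-0.055,0,50],[0,0,0,-0.0076,-0.055,0,50],[0,0,0,-0.0076,-0.055,0,50],[0,0,0,-0.0076,-0.055,0,50],[0,0,0,-0.0076,-0.055,0,50],[0,0,0,-0.0076,-0.055,0,50],[0,0,0,-0.0076,-0.055,0,50],[0,0,0,-0.0076,-0.055,0,50]]'; python3 -m jog '[[0,0,0,0,0,0,50],[0,0,0,0,0,0,50]]' >/dev/null; python3 -c "
from h import *
delta([.523,-.311,.163],94.2)"
```

```text
time_s: 7.72
position: [0.5259, -0.3125, 0.3115]
tool_rot: [[-0.997, -0.073, -0.001], [-0.073, 0.997, 0.001], [0.001, 0.001, -1.0]]
ft_force: [0.6, 0.5, 0.3]
grip_width: 0.0424
gripper_force: 0.0
t 7.975 pos [ 0.5255 -0.3102  0.3118] w 0.04277972757324274 F [ 0.18  0.   -0.15] 
turn [ 0.0013 -0.0009  0.0003] shift [ 0.0026 -0.0006  0.1488]
```

```bash
python3 -m jog '[[0,0,0,0.0026,0,0.04,50],[0,0,0,0,0,0.04,50],[0,0,0,0,0,0.04,50],[0,0,0,0,0,0.0288,50],[0,0,0,0,0,0,50],[0,0,0,0,0,0,30],[0,0,0,0,0,0,18],[0,0,0,0,0,0,10]]' 40; python3 - <<'E'
from h import *
delta([.523,-.311,.163],94.2)
E
python3 -m jog '[[0,0,0,0,0,0,4],[0,0,0,0,0,0,4]]' 40
```

```text
time_s: 8.98
position: [0.5231, -0.3109, 0.1653]
tool_rot: [[-0.997, -0.073, 0.002], [-0.073, 0.997, -0.002], [-0.002, -0.002, -1.0]]
ft_force: [-1.4, 0.8, 5.3]
grip_width: 0.0093
gripper_force: 39.5
t 8.975 pos [ 0.5231 -0.3109  0.1653] w 0.009335239630916373 F [-1.37  0.77  5.31] 
turn [-0.0018  0.002   0.    ] shift [ 0.0001 -0.0001  0.0023]
time_s: 9.22
position: [0.523, -0.311, 0.1653]
tool_rot: [[-0.997, -0.073, 0.002], [-0.073, 0.997, -0.002], [-0.002, -0.002, -1.0]]
ft_force: [0.4, 1.1, 6.4]
grip_width: 0.0095
gripper_force: 39.6
```

```bash
python3 -m jog '[[0,0,0,0,0,-0.015,4],[0,0,0,0,0,-0.025,4],[0,0,0,0,0,-0.035,4],[0,0,0,0,0,-0.035,4],[0,0,0,0,0,-0.025,4],[0,0,0,0,0,0,4]]' 40; python3 - <<'E'
from h import *
np.set_printoptions(precision=4,suppress=True)
delta([.6182,.1325,.30],88.1)
t=cam('top');s=cam('scene');save(s,'pics/s6.png')
cv2.imwrite('pics/crop6.png',cv2.resize(s['im'][60:240,120:340,::-1],None,fx=3.3,fy=3.3))
E
```

```text
time_s: 9.98
position: [0.5228, -0.3109, 0.301]
tool_rot: [[-0.997, -0.073, 0.003], [-0.073, 0.997, -0.003], [-0.003, -0.003, -1.0]]
ft_force: [-0.2, 0.2, -2.5]
grip_width: 0.0091
gripper_force: 39.2
t 9.975 pos [ 0.5228 -0.3109  0.301 ] w 0.009050555104841757 F [-0.25  0.17 -2.5 ] 
turn [-0.0028  0.0029  0.1064] shift [-0.0806  0.4463  0.001 ]
```

View pics/crop6.png

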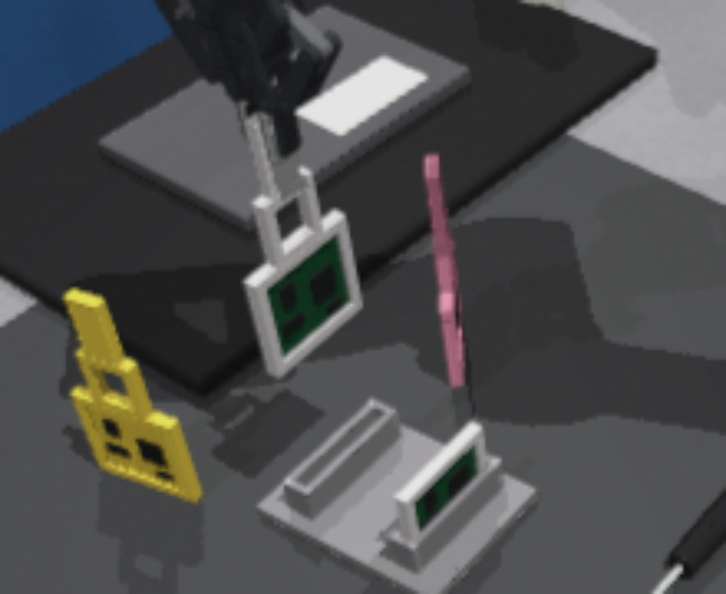

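The carrier is gripped and hangs upright below the fingers, with the eye at about (207,126) in the full picture. Next I'll carry it to the approach point in front of the hook.

```bash
python3 -m jog '[[-0.001,0.001,0.053,0,0,0,4],[-0.001,0.001,0.053,0,0,0,4],[0,0,0,-0.006,0.0363,0,4],[0,0,0,-0.0113,0.06,0,4],[0,0,0,-0.0113,0.06,0,4],[0,0,0,-0.0113,0.06,0,4],[0,0,0,-0.0113,0.06,0,4],[0,0,0,-0.0113,0.06,0,4],[0,0,0,-0.0113,0.06,0,4],[0,0,0,-0.0068,0.04,0,4]]' 40;python3 -m jog '[[0,0,0,0,0.01,0,4],[0,0,0,0,0,0,4],[0,0,0,0,0,0,4]]' 40; python3 - <<'E'
from h import *
np.set_printoptions(precision=4,suppress=True)
delta([.6182,.1325,.2523],88.1)
t=cam('top');s=cam('scene')
def cr(im,x,y,w,h,k): return cv2.resize(im[y:y+h,x:x+w,::-1],None,fx=k,fy=k)
cv2.imwrite('pics/crop7.png',cr(s['im'],300,190,130,110,5))
E
```

```text
time_s: 11.32
position: [0.6171, 0.1254, 0.2977]
tool_rot: [[-1.0, 0.031, -0.005], [0.031, 1.0, 0.002], [0.005, 0.002, -1.0]]
ft_force: [0.3, -0.8, -2.0]
grip_width: 0.0093
gripper_force: 39.4
time_s: 11.7
position: [0.6177, 0.1314, 0.2992]
tool_rot: [[-0.999, 0.034, -0.003], [0.034, 0.999, 0.002], [0.003, 0.002, -1.0]]
ft_force: [-0.7, -0.6, -2.2]
grip_width: 0.0095
gripper_force: 39.5
t 11.7 pos [0.6177 0.1314 0.2992] w 0.009470370943297632 F [-0.71 -0.57 -2.2 ] 
turn [ 0.0015 -0.0029 -0.0011] shift [-0.0005  0.0012  0.0469]
```

View pics/crop7.png

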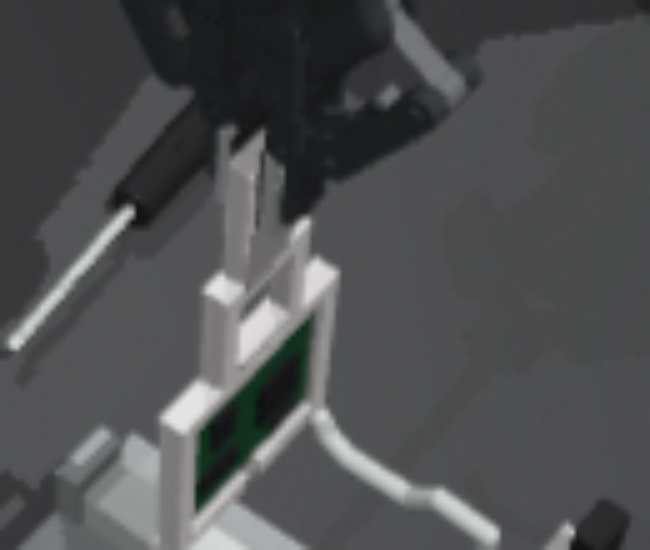

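```bash
python3 -m jog '[[0,0,0,0,0.0012,0.02,4],[0,0,0,0,0,0.02,4],[0,0,0,0,0,0.0069,4],[0,0,0,0,0,0,4],[0,0,0,0,0,0,4]]' 40; python3 - <<'E'
from h import *
np.set_printoptions(precision=4,suppress=True,linewidth=220)
delta([.620,.1875,.2523],88.1)
s=cam('scene')
p0=np.array([.6177,.1314,.2992-.0333])
a=np.radians(-1.9);ax=np.array([np.cos(a),np.sin(a),0]);ay=np.array([-np.sin(a),np.cos(a),0]);z=np.array([0,0,1])
f=lambda p:((proj(s,p)-[300,190])*5).round(0)
print('pred in crop7: frame top +x corners -y,+y',f(p0+.045*ax-.005*ay-.04*z),f(p0+.045*ax+.005*ay-.04*z),'-x,+y corner',f(p0-.045*ax+.005*ay-.04*z),f(p0-.045*ax-.005*ay-.04*z))
print('eye shoulder +x top (z+8mm?)',f(p0+.023*ax-.005*ay),f(p0+.023*ax+.005*ay))
E
```

```text
time_s: 12.42
position: [0.618, 0.1338, 0.2536]
tool_rot: [[-0.999, 0.033, -0.0], [0.033, 0.999, 0.002], [0.0, 0.002, -1.0]]
ft_force: [-0.6, 0.3, -1.8]
grip_width: 0.0097
gripper_force: 39.4
t 12.425 pos [0.618  0.1338 0.2536] w 0.009673800832445479 F [-0.65  0.27 -1.84] 
turn [ 0.002  -0.0004  0.0001] shift [-0.0002  0.0538  0.0013]
pred in crop7: frame top +x corners -y,+y [161. 416.] [184. 431.] -x,+y corner [340. 269.] [316. 255.]
eye shoulder +x top (z+8mm?) [204. 302.] [228. 317.]
```

```bash
python3 -m jog '[[0,0,0,0,0.008,0.001,4],[0,0,0,0,0.008,0,4],[0,0,0,0,0.008,0,4],[0,0,0,0,0.008,0,4],[0,0,0,0,0,0,4]]' 40; python3 -m jog '[[0,0,0,0,0.006,0,4],[0,0,0,0,0.006,0,4],[0,0,0,0,0.006,0,4],[0,0,0,0,0.004,0,4],[0,0,0,0,0,0,4],[0,0,0,0,0,0,4]]' 40; python3 - <<'E'
from h import *
delta([.620,.1875,.2333],88.1)
t=cam('top');s=cam('scene')
def cr(im,x,y,w,h,k): return cv2.resize(im[y:y+h,x:x+w,::-1],None,fx=k,fy=k)
cv2.imwrite('pics/t8.png',cr(t['im'],225,180,60,60,8));cv2.imwrite('pics/s8.png',s['im'][...,::-1])
g=s['im'][339:366,366:392].max(2);print(g)
E
```

```text
time_s: 13.1
position: [0.6187, 0.1667, 0.2516]
tool_rot: [[-0.999, 0.032, -0.002], [0.032, 0.999, 0.002], [0.002, 0.002, -1.0]]
ft_force: [-0.3, -0.2, -2.0]
grip_width: 0.0094
gripper_force: 39.5
time_s: 13.85
position: [0.6195, 0.1879, 0.2517]
tool_rot: [[-0.999, 0.033, -0.002], [0.033, 0.999, 0.002], [0.002, 0.002, -1.0]]
ft_force: [-0.0, 1.4, -1.4]
grip_width: 0.0096
gripper_force: 39.5
t 13.85 pos [0.6195 0.1879 0.2517] w 0.009597581516620764 F [-0.02  1.43 -1.43] 
turn [ 0.0018 -0.0021  0.0003] shift [-0.0005 -0.0003  0.0184]
[[120 119 118 118 117 112 124 122 124 123 124 141 186 149 142 136 103  42
   44  51  69  80  89  88  86  80]
 [120 118 119 118 118 112 122 121 123 123 124 123 130 156 145 138  98  41
   44  46  51  57  66  65  55  62]
 [133 119 119 119 118 110 122 120 122 123 123 124 123 123 128 147 146  81
   45  48  50  56  60  60  62  66]
 [169 137 134 120 119 117 122 120 120 123 123 123 123 124 123 135 169 133
   61  48  53  57  60  62  61  81]
 [175 176 170 134 120 119 122 121 120 121 122 123 123 123 124 122 119 107
   91  65  66  58  61  70 105 151]
 [175 176 176 170
[... 1681 characters left out ...]
59 159 160
  160 160 160 160 160 160 160 154]
 [119 114  95  74  91  95  94  88  72  59  66 106 151 154 161 160 160 160
  160 160 160 161 161 161 161 160]
 [117  98  70  83  96  96  90  73  61  59  76 125 153 160 160 161 160 160
  159 160 160 161 161 161 161 160]
 [109  75  66  78  90  94  80  62  61  63  86 147 161 160 160 160 159 160
  160 159 160 160 161 161 161 161]
 [ 78  69  60  50  70  83  66  61  66  78  93 145 165 160 160 160 160 160
  160 160 160 160 161 161 162 161]
 [ 69  67  56  46  49  57  61  63  76  93 101 132 158 158 158 160 160 160
  160 160 160 160 161 161 161 161]
 [ 68  66  51  46  49  58  62  70  85  93  94  96 117 150 154 160 160 160
  161 160 160 161 162 161 161 161]]
```

```bash
python3 -m jog '[[0,0,0,0,0,0.006,4],[0,0,0,0,0,0.006,4],[0,0,0,0,0,0.004,4],[0,0,0,0,0,0,4],[0,0,0,0,0,0,4]]' 40; python3 -m jog '[[0,0,0,0,0,0.001,4],[0,0,0,0,0,0,4],[0,0,0,0,0,0,4]]' 40;  python3 -m jog '[[0,0,0,0,0,0.001,4],[0,0,0,0,0,0,4],[0,0,0,0,0,0,4]]' 40
```

```text
time_s: 14.58
position: [0.6195, 0.188, 0.2359]
tool_rot: [[-0.999, 0.033, -0.002], [0.033, 0.999, 0.002], [0.002, 0.002, -1.0]]
ft_force: [-0.7, 0.0, -2.1]
grip_width: 0.0094
gripper_force: 39.5
time_s: 14.95
position: [0.6194, 0.188, 0.2348]
tool_rot: [[-0.999, 0.033, -0.002], [0.033, 0.999, 0.002], [0.002, 0.002, -1.0]]
ft_force: [-0.8, 0.2, -1.7]
grip_width: 0.0091
gripper_force: 39.5
time_s: 15.32
position: [0.6194, 0.188, 0.2337]
tool_rot: [[-0.999, 0.033, -0.002], [0.033, 0.999, 0.002], [0.002, 0.002, -1.0]]
ft_force: [-0.8, -0.2, -0.9]
grip_width: 0.0098
gripper_force: 39.5
```

Contact is starting at the expected height, with the eye at about 0.200 m. I'll ease down a little further.

```bash
python3 -m jog '[[0,0,0,0,0,0.0005,4],[0,0,0,0,0,0,4],[0,0,0,0,0,0,4]]' 40;  python3 -m jog '[[0,0,0,0,0,0.0005,4],[0,0,0,0,0,0,4],[0,0,0,0,0,0,4]]' 40; python3 - <<'E'
from h import *
delta([.620,.1875,.2333],88.1)
s=cam('scene');t=cam('top')
a=cv2.resize(s['im'][215:375,310:430,::-1],None,fx=3.6,fy=3.6);b=cv2.resize(t['im'][170:250,220:270,::-1],None,fx=7.2,fy=7.2)
cv2.imwrite('pics/crop9.png',np.hstack([a,b]))
E
```

```text
time_s: 15.7
position: [0.6195, 0.188, 0.2333]
tool_rot: [[-0.999, 0.033, -0.002], [0.033, 0.999, 0.002], [0.002, 0.002, -1.0]]
ft_force: [-0.1, 0.5, -0.6]
grip_width: 0.0097
gripper_force: 39.6
time_s: 16.08
position: [0.6195, 0.188, 0.2331]
tool_rot: [[-0.999, 0.033, -0.001], [0.033, 0.999, 0.002], [0.001, 0.002, -1.0]]
ft_force: [-0.9, 0.1, 2.7]
grip_width: 0.0095
gripper_force: 40.1
t 16.075 pos [0.6195 0.188  0.2331] w 0.009471689838888452 F [-0.93  0.11  2.69] 
turn [ 0.0019 -0.0014  0.0004] shift [-0.0005 -0.0005 -0.0002]
```

View pics/crop9.png

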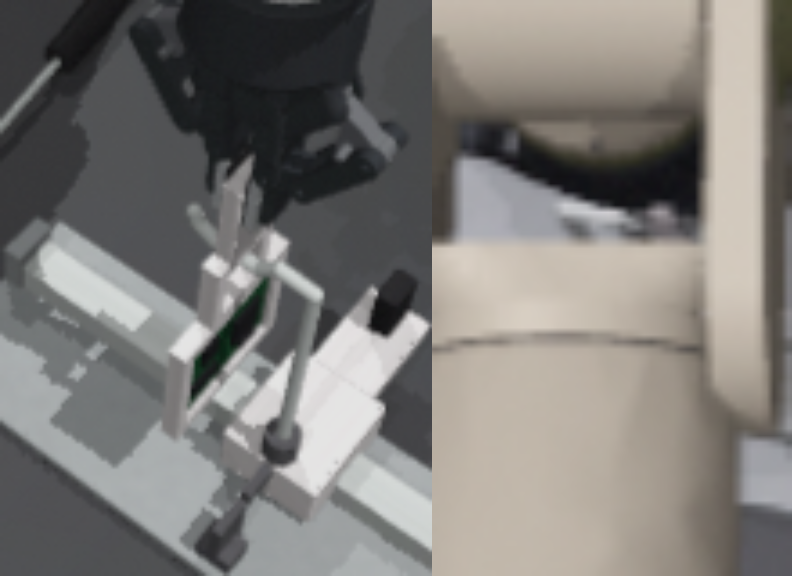

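The hook passes through the eye: the rod enters on the post side and its tip comes out at about (364,273) in the scene view. The weight is on the hook and the pointer is still in line, so I'll release.

```bash
python3 -m jog '[[0,0,0,0,0,0,14],[0,0,0,0,0,0,18],[0,0,0,0,0,0,28],[0,0,0,0,0,0,40],[0,0,0,0,0,0,45],[0,0,0,0,0,0,45],[0,0,0,0,0,-0.02,45],[0,0,0,0,0,-0.03,45],[0,0,0,0,0,-0.04,45],[0,0,0,0,0,-0.04,45]]' 40; python3 -m jog '[[0,0,0,0.05,0,-0.03,45],[0,0,0,0.06,0,0,45],[0,0,0,0.06,0,0,45],[0,0,0,0.05,0,0,45],[0,0,0,0,0,0,45],[0,0,0,0,0,0,45],[0,0,0,0,0,0,45],[0,0,0,0,0,0,45]]'; python3 - <<'E'
from h import *
np.set_printoptions(precision=4,suppress=True,linewidth=220)
s=cam('scene');save(s,'pics/s10.png');t=cam('top')
print(s['im'][343:354,374:390].max(2))
# white tab top & green board in both views
def green(c,x,y,w,h):
    q=c['im'][y:y+h,x:x+w].astype(int);m=(q[...,1]-q[...,0]>15)&(q[...,1]-q[...,2]>8);ys,xs=np.nonzero(m);return m.sum(),xs.mean()+x,ys.mean()+y
print('green scene',green(s,330,240,80,120))
thr=np.array([.6195,.188,.2]);a=np.radians(-1.9);ay=np.array([-np.sin(a),np.cos(a),0]);P=thr-.08*np.array([0,0,1])+.005*ay
print('pred board centre',proj(s,P),'tab top pred',proj(t,thr+[0,0,.063]),proj(s,thr+[0,0,.063]))
u,v=proj(t,thr+[0,0,.063]).astype(int);print(u-8,v-8);print(t['im'][v-8:v+9,u-8:u+9].max(2))
u,v=proj(s,thr+[0,0,.063]).astype(int);print(u-9,v-8);print(s['im'][v-8:v+9,u-9:u+10].max(2))
E
```

```text
time_s: 17.42
position: [0.6195, 0.1877, 0.364]
tool_rot: [[-0.999, 0.033, -0.002], [0.033, 0.999, 0.002], [0.002, 0.002, -1.0]]
ft_force: [0.1, 0.5, 0.1]
grip_width: 0.0382
gripper_force: 0.0
time_s: 18.42
position: [0.4007, 0.1948, 0.3927]
tool_rot: [[-0.999, 0.033, -0.003], [0.033, 0.999, 0.002], [0.003, 0.002, -1.0]]
ft_force: [0.4, -0.3, 0.6]
grip_width: 0.0383
gripper_force: 0.0
[[120 121 123 123 124 124 123 122 119 107  91  65  66  59  61  70]
 [118 120 123 123 123 123 123 119 108  95  91 103 122 130 118 145]
 [107 118 128 123 123 124 121 110  96  96  96 109 164 197 193 214]
 [ 99 111 141 121 123 122 116  99  95  95  91  91 123 141 192 208]
 [ 97  98 100 111 116 117 104  95  94  89  78  97 122 122 130 170]
 [ 98  97  99  97  90 103  94  94  90  74  83 123 123 123 123 125]
 [ 99  99  99  99  98  93  94  90  80  74 106 122 122 123 122 123]
 [ 99  98  99  99  94  94  92  79  70  93 112 123 122 123 122 123]
 [100 102 114  92  89  94  87  71  82 103 118 122 122 122 122 122]
 [ 99 112 142  47  64  87  84  97  86  96 129 119 122 121 122 122]
 [ 99 103 101  57  50  70 113 146 108 105 
[... 2073 characters left out ...]
83  83  83 104 176 228 228 228 228 227 222 218 183 142  94  81  82]
 [ 83  82  83  82  96 165 228 228 228 228 227 217 192 189 151 147  82  83  82]
 [ 84  83  83  94 152 212 228 228 228 226 215 196 190 151 153 157  83  83  81]
 [ 84  82  94 151 210 227 228 228 228 222 190 204 141 151 146 124  83  82  81]
 [ 84  90 142 209 228 228 228 228 228 226 206 142 151 151 145 109  83  82  81]
 [ 83 104 175 220 227 228 228 228 226 208 144 151 151 152 143  97  83  82  82]
 [ 84  91 123 166 213 222 228 226 207 144 151 150 150 149 141  94  83  83  82]
 [ 84  93 125 121 131 181 216 209 124 152 150 150 150 149 138  82  83  82  82]
 [ 84  93 127 121 120 122 134 167 150 150 150 150 150 147 127  82  82  83  83]]
```

```bash
python3 -m jog '[[0,0,0,0,0,0,45],[0,0,0,0,0,0,45],[0,0,0,0,0,0,45],[0,0,0,0,0,0,45],[0,0,0,0,0,0,45],[0,0,0,0,0,0,45],[0,0,0,0,0,0,45],[0,0,0,0,0,0,45]]' >/dev/null; python3 - <<'E'
from h import *
a=cv2.imread('pics/s10.png')[240:370,320:420].astype(int);b=cam('scene')['im'][240:370,320:420,::-1].astype(int)
d=np.abs(a-b).max(2);print('diff',d.max(),(d>25).sum())
if (d>25).sum()<15: print(job.close_job())
E
```

```text
diff 6 0
the job is handed in; nothing more can be done
None
```

The tall carrier hangs by its eye in the hook's throat, with the pointer about 1 mm short of the index. The last two pictures show nothing moving there, and the job is handed in; no verdict came back.

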